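Tip the used sample jars into the round waste tub

ROBOT

A 7-joint arm with a two-finger parallel gripper is mounted at the origin on the work surface. World frame = base frame: x ahead of the robot, y to its left, z up, the work surface at z = 0. Lengths are in mm, angles in rad, forces in N, time in s.
With the tool pointing down it reaches from about 425 to 875 mm from the base axis. Payload 8.4 kg.
Tool frame: the origin (TCP) lies midway between the tips of the shut fingers; the grasp point (between the pads) lies 19 mm behind it; z points along the fingers, y is the line along which they close (so a half turn about z gives the same grasp; the last joint's range is limited). The gripper opens to 85 mm and grips with 20 to 120 N. Pads are 22 mm wide; open, the fingers measure 114 mm over their backs; the gripper's body (76 mm by 85 mm) begins 54 mm behind the grasp point. The pads swing forward as they close: fully open they stand 13 mm farther back than shut.
Start: joints at [1.03, 0.333, 0.04, 1.465, -0.013, 1.343, -0.059], TCP at [277.893, -587.571, 231.308] pointing down, gripper open.
Joint ranges: [-2.58, 2.58], [-0.38, 2.09], [-1.3, 1.39], [0.25, 2.4], [-1.5, 4.64], [0.08, 2.09], [-2.65, 2.65]. Speed limits (rad/s): [2.22, 2.22, 2.79, 2.79, 3.14, 3.14, 3.14].

INTERFACE

Orientations are given as a unit quaternion [x, y, z, w].
In Python, from workcell import r, viewer, close_job, finder gives the robot as it stands.
- The arm moves only by the tool drive_tool, never from a script. Its argument "commands" is a list that holds one entry, the list of rows, each a list of 4 numbers: the shift along the tool's x, y, z in mm, then the turn about the tool's z in rad. In form: [[[x, y, z, twist], ...]]. A call has 1 to 12 rows; each row is the pose to reach, as a shift and turn from the pose commanded when the call began, along the tool's axes at that moment; what a row does not reach only later rows make up. A row lasts 1/12 s, in which the tool goes at most 41.7 mm and 7.16 degrees, less where a joint would pass 70% of its speed; a pose out of reach is approached as far as the arm can. A call with a gripper value outside its range is refused whole. "fingers" is the opening, from 0 (shut) to 1 (fully open), set as the call begins (left out, the last holds). The fingers move at their own pace and stop on an object; the grip force is fixed at half the most. Time passes only in rows, so rows that repeat a pose let the fingers close. It gives the time, the measured TCP pose, the force, the opening and the grip force at its end, in the units of the state.
- r.read_state(): the state, without advancing time (a new reading comes with each control period).
- viewer.grab_frame(name): name is "side" or "top"; returns the picture (480x640x3 uint8, red, green, blue); there is no depth.
- viewer.get_calibration(name): a dict with "fx", "fy", "cx", "cy" (pixels), "k1" (the pictures are not rectified: a ray, as slopes to the right and down, at radius r is drawn at 1 + k1 r^2 times it, then the intrinsics apply), "world_to_cam" (4x4, takes a point from world to camera coordinates). Camera axes: x right, y down, z forward; pixel columns grow to the right and rows downward; lengths in mm; the calibration is good to about 2 mm. A picture is of the moment at which its call begins. get_calibration takes no time and is no camera call.
- close_job(): hands the job in; it is judged then, once.
Trained networks look in the newest picture that a camera, given by its name, has taken for a name from the list of things; names that differ only in an ending like _2 or _b are one class to them, and where a whole thing is asked for, a point or a joint stands for the part that bears it (a point fixed in the world has none). Each returns a list of dicts, best first, with "confidence" (0 to 1); they miss things now and then, are a little off and sometimes report something else, mostly with a low value. They report only what shows in the picture. A call takes as long as a camera call. They do not tell look-alikes from the thing itself.
- finder.find_in(target, camera): "box" ([left, top, right, bottom] in pixels, round what is visible of it).
The state is a dict: "time_s": time; "q": joint angles; "dq": joint speeds; "joint_torque": joint torques, N m; "eef_pos": TCP position; "tcp_rot": TCP orientation; "force": force on the tool from outside, world axes, zero at the start; "moment": the same for the moment, N m; "finger_gap": opening from 0.0 (shut) to 1.0 (fully open); "finger_force": force on a finger pad.
Only numpy, scipy, OpenCV 4.12 (cv2) and the standard library are available. Lean on these libraries where they do the work, as an engineer would, in place of code of your own. Each camera call takes 0.05 s, during which the arm holds its last target. There are 200 camera calls.

TASK

The stainless tray with the bar handle holds four used, closed sample jars: pick the tray up by its bar, carry it over the round waste tub and tip all four jars out of its open end into that tub (not into the square bin). Then put the empty tray back, standing flat and about centred on the black rubber mat it came from: lower it onto the mat before letting go, never drop it. Leave the tube rack and the white bottle where they are.

Things in the scene. Friction and masses are not known exactly. Their poses are not given: they have to be found in the camera images.
- tray: stainless tray, 184 mm long (x -82 to +102 mm), 120 mm wide, walls 45 mm high, 4 mm thick, floor 4 mm. Origin: centre of the underside, below the handle; z up. +x points to the open end: no wall there, only a ramp rising at 25 degrees from x 61 mm to a lip 23 mm above the underside. A fixed bar handle bridges it along y above the origin, on an upright at each side wall. 0.32-0.52 kg
- tray_grip (a point): centre of the tray's bar handle, 97.5 mm above the tray's underside. The bar is 12 mm thick along the tray's x, 25 mm tall (85 to 110 mm above the underside) and 112 mm long between the uprights along the tray's y; axes as the tray's
- tray_mouth (a point): middle of the lip of the tray's open end, 101 mm ahead (+x) of the tray's origin and 23 mm above its underside
- jar0: one of four alike white screw-top sample jars with grey caps, a cylinder 31 mm in diameter and 92 mm long, lying in the tray across its width in a row along the tray's x. Origin: its centre; its y axis is the long axis. 28 to 56 g
- jar1: one of four alike white screw-top sample jars with grey caps, a cylinder 31 mm in diameter and 92 mm long, lying in the tray across its width in a row along the tray's x. Origin: its centre; its y axis is the long axis. 28 to 56 g
- jar2: one of four alike white screw-top sample jars with grey caps, a cylinder 31 mm in diameter and 92 mm long, lying in the tray across its width in a row along the tray's x. Origin: its centre; its y axis is the long axis. 28 to 56 g
- jar3: one of four alike white screw-top sample jars with grey caps, a cylinder 31 mm in diameter and 92 mm long, lying in the tray across its width in a row along the tray's x. Origin: its centre; its y axis is the long axis. 28 to 56 g
- tub: round red plastic waste tub, open top, fixed to the bench, 150 mm high, outer diameter 176 mm at the foot and 204 mm at the rim (a bead 107 mm from the axis), wall 4 mm, floor 5 mm. Origin: centre of the underside, z up. It stands to the left or to the right
- square_bin: square red plastic bin, open top, fixed to the bench, 190 x 190 x 150 mm high; not to be used. Origin: centre of the underside. It stands to the other side from the round tub
- mat: black rubber mat lying fixed on the bench, 230 mm (x) x 170 mm (y), 4 mm thick; the tray stands on it at the start. Origin: centre of the underside
- rack: green test tube rack, 90 x 220 mm (x, y), 55 mm high, with tubes up to 102 mm high, standing loose beyond the mat. Origin: centre of the underside
- spray: white bottle, 68 mm in diameter, 170 mm high, standing loose. Origin: centre of the underside
Things that resemble listed ones, but are neither listed nor needed, are in the scene too. What is shaped like the jar0 but orange is not meant.

How it is judged (in metres and radians):
On the way, in this order (a step that is already met when the one before it is completed fails the run):
1. the tray is tipped more than 17 degrees with its lip over the round tub (within 120 mm of its axis) (angle between tray's own z axis and vertical above 0.3 rad and horizontal distance between tray_mouth and tub below 0.12 m and z of tray_mouth in the frame of tub above 0.08 m).
2. all four jars lie in the round tub (horizontal distance between each of jar0, jar1, jar2, jar3 and tub below 0.095 m and z of each of jar0, jar1, jar2, jar3 in the frame of tub below 0.13 m), for 0.2 s.
At the end, for the whole second after the job is handed in: All four jars lie at rest in the round tub (centre within 95 mm of its axis and lower than 130 mm above its underside); the empty tray is released and at rest, level within 6 degrees on the mat (underside less than 12 mm above the mat's), its origin within 60 mm of the mat's centre (all of step 2 and linear speed of each of jar0, jar1, jar2, jar3 below 0.05 m/s and angle between tray's own z axis and vertical below 0.1 rad and horizontal distance between tray and mat below 0.06 m and z of tray in the frame of mat below 0.012 m and linear speed of tray below 0.02 m/s); the robot touches nothing.
It fails at once if the tray is let go in the air (not touched by the fingers while more than 30 mm above the mat's underside) (contact force between the fingers and tray below 0.05 N and z of tray in the frame of mat above 0.03 m).
It fails at once if the rack is moved by more than 40 mm (distance of rack from where it was at the start of the episode above 0.04 m).
It fails at once if the spray is moved by more than 40 mm (distance of spray from where it was at the start of the episode above 0.04 m).
It also fails if it takes over 51 s, if anything falls off the work surface, if the arm or the gripper's body presses on something with over 40 N, if the wrist force passes 120 N, or if a joint passes its speed limit or range.

## Working session

There is one attempt and no reset: what is moved stays moved. The work goes in short steps, Python scripts to look and compute and a tool call to move; the robot and the scene stay as the last step left them, time stands still between calls to the robot, and variables do not carry over. Pictures are saved under pics/ and viewed, at most 10 in all, crops included, and the job is handed in when it is done.

Besides the shell and the picture viewer there is one more tool, called after ">>>" as a command line: name --argument value ..., lists and objects as JSON in quotes. drive_tool: Moves the arm, as the interface text tells. Its arguments: {"type":"object","properties":{"commands":{"type":"array"},"fingers":{"type":"number"}},"required":["commands"]}

```bash
mkdir -p pics; python3 - <<'E'
from workcell import r, viewer, finder
import cv2,numpy as np
np.set_printoptions(precision=4,suppress=True)
for n in("side","top"):
    cv2.imwrite(f"pics/{n}0.png",viewer.grab_frame(n)[:,:,::-1])
    c=viewer.get_calibration(n);print(n,{k:c[k] for k in c if k!='world_to_cam'});print(np.array(c['world_to_cam']))
s=r.read_state();print(s)
E
```

```text
side {'fx': 450.6640415335737, 'fy': 450.6640415335737, 'cx': 318.1442870906168, 'cy': 235.05120779603018, 'k1': -0.09788889968837765}
[[ -0.676   -0.7368   0.0106 367.2498]
 [ -0.4907   0.4394  -0.7524 311.838 ]
 [  0.5497  -0.5139  -0.6586 858.959 ]
 [  0.       0.       0.       1.    ]]
top {'fx': 463.4317263243373, 'fy': 463.4317263243373, 'cx': 317.68554896301066, 'cy': 238.98772289013743, 'k1': -0.09169681758524321}
[[  -0.0254   -0.9996    0.0115   21.7992]
 [  -0.9892    0.0235   -0.1446  533.8087]
 [   0.1442   -0.015    -0.9894 1155.7541]
 [   0.        0.        0.        1.    ]]
{'time_s': 0.1, 'q': array([ 1.0298,  0.3339,  0.0399,  1.4662, -0.0134,  1.3433, -0.0585]), 'dq': array([ 0.0003, -0.002 , -0.0004, -0.0018, -0.0013,  0.0024,  0.0011]), 'joint_torque': array([  0.0037, -66.0013,   1.3702, -40.6475,   0.0171,   0.0089,
         0.0001]), 'eef_pos': array([ 277.705 , -587.2403,  230.4952]), 'tcp_rot': array([ 0.9757,  0.2191, -0.0002, -0.0007]), 'force': array([ 0.6209,  1.1748, -0.1693]), 'moment': array([-0.04  , -0.0061, -0.0066]), 'finger_force': 0.0, 'finger_gap': 0.9983134423310569}
```

View pics/top0.png

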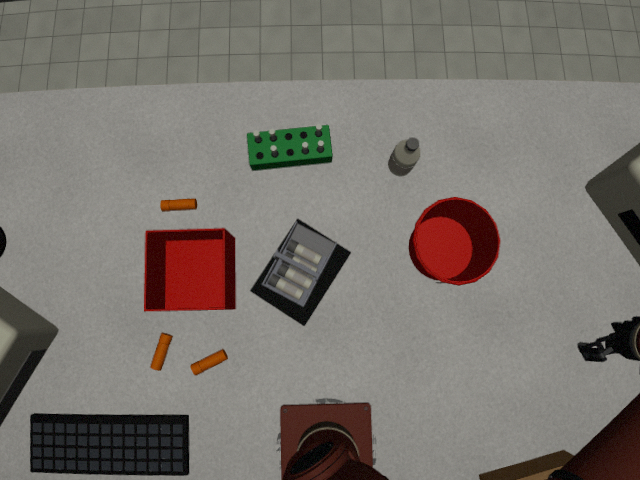

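View pics/side0.png

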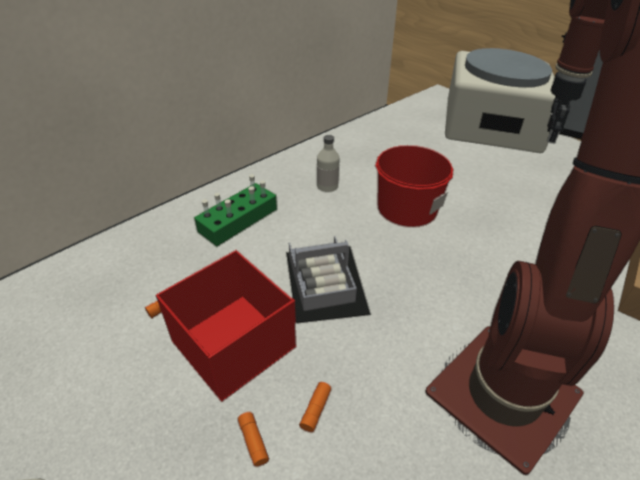

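Top view: the tray on the black mat is at about (300,268), with its open end toward the lower or upper left (to be checked). The round tub is at (455,240), the square bin at (190,270), the bottle at (406,153) and the rack at (290,147). Orange decoys lie at (178,204), (161,351) and (209,361). Side view: tray (325,278), tub (413,185).

Next I'll take close crops of the tray, and test how the arm behaves at its reach limit, because the moves only have yaw.

```bash
python3 - <<'E'
import cv2,numpy as np
a=cv2.imread("pics/top0.png")[212:332,240:360];b=cv2.imread("pics/side0.png")[225:325,280:380]
a=cv2.resize(a,(400,400),interpolation=2);b=cv2.resize(b,(400,400),interpolation=2)
cv2.imwrite("pics/crop0.png",np.clip(np.hstack([a,b])*1.4,0,255))
E
```

```text
[ WARN:0@0.111] global loadsave.cpp:1063 imwrite_ Unsupported depth image for selected encoder is fallbacked to CV_8U.
```

View pics/crop0.png

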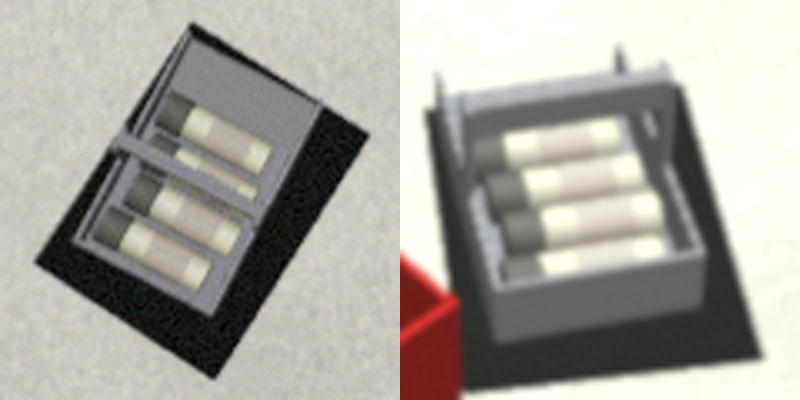

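>>> drive_tool --commands '[[[0,0,-40,0],[0,0,-80,0],[0,0,-120,0],[0,0,-160,0],[0,0,-200,0],[0,0,-240,0],[0,0,-280,0],[0,0,-320,0],[0,0,-360,0],[0,0,-400,0],[0,0,-440,0],[0,0,-480,0]]]'

```text
time_s: 1.1
eef_pos: [266.8, -564.7, 607.8]
tcp_rot: [0.976, 0.219, 0.005, 0.024]
force: [-0.7, 0.9, 1.0]
finger_gap: 0.998
finger_force: 0.0
```

The crop shows four white jars lying in the steel tray: closed wall at the lower left (75,240)-(215,315), open ramp end at the upper right (190,25)-(320,105), bar at (118,145)-(258,222). I've chosen these, not the orange decoys. Now I'll continue the tilt test.

>>> drive_tool --commands '[[[0,0,-40,0],[0,0,-80,0],[0,0,-120,0],[0,0,-160,0],[0,0,-200,0],[0,0,-240,0]]]'

```text
time_s: 1.6
eef_pos: [249.2, -527.1, 644.6]
tcp_rot: [0.975, 0.219, 0.011, 0.047]
force: [-0.7, -0.5, -0.5]
finger_gap: 1.002
finger_force: 0.0
```

```bash
python3 - <<'E'
from workcell import r
s=r.read_state();print(s['q'],s['eef_pos'],s['tcp_rot'])
E
```

```text
[ 0.82690559  0.2909253   0.38988722  0.68259752 -0.1336154   2.08890514
 -0.00438569] [ 249.19126258 -527.14716779  644.5771656 ] [0.97458954 0.2188339  0.01062213 0.04662752]
```

>>> drive_tool --commands '[[[0,0,-300,0],[0,0,-300,0],[0,0,-300,0],[0,0,-300,0],[0,0,-300,0],[0,0,-300,0]]]'

```text
time_s: 2.1
eef_pos: [229.3, -485.3, 679.5]
tcp_rot: [0.973, 0.218, 0.016, 0.072]
force: [-0.0, 0.6, 0.2]
finger_gap: 0.999
finger_force: 0.0
```

```bash
python3 - <<'E'
from workcell import r
s=r.read_state();print(s['q'],s['eef_pos'],s['tcp_rot'])
E
```

```text
[ 0.67458671  0.18447303  0.52758466  0.74197009 -0.11714086  2.08896045
 -0.00685034] [ 229.3479023  -485.28830161  679.49486001] [0.97305433 0.21849559 0.01642179 0.07180027]
```

>>> drive_tool --commands '[[[0,0,0,0],[0,0,0,0],[0,0,0,0],[0,0,0,0]]]'

```text
time_s: 2.43
eef_pos: [229.9, -486.1, 679.1]
tcp_rot: [0.973, 0.219, 0.016, 0.072]
force: [1.3, 0.4, -0.2]
finger_gap: 0.997
finger_force: 0.0
```

>>> drive_tool --commands '[[[0,0,120,0],[0,0,120,0],[0,0,120,0],[0,0,120,0]]]'

```text
time_s: 2.77
eef_pos: [236.9, -500.1, 550.7]
tcp_rot: [0.974, 0.219, 0.014, 0.065]
force: [0.5, 0.4, -3.1]
finger_gap: 0.997
finger_force: 0.0
```

```bash
python3 - <<'E'
from workcell import r
s=r.read_state();print(s['q'],s['eef_pos'],s['tcp_rot'])
E
```

```text
[ 0.59411026  0.05578127  0.48467964  1.16248733 -0.01796043  1.79791957
 -0.05731274] [ 236.92856944 -500.13212307  550.69672539] [0.97352652 0.21884899 0.01367176 0.06453155]
```

The tilt stays in the commanded pose, so the tool can be leaned by driving against joint limits. My plan:
- Lean the tool along the bar direction and grasp the bar with the leaning fingers. The pads still lie flat on it.
- Lift, then twist about the leaning tool axis, which tips the tray. Untwisting reverses it.

First I'll fit the kinematics and measure the scene.

```bash
cat > h.py <<'E'
import numpy as np,cv2,itertools
from scipy.optimize import least_squares,minimize
from scipy.spatial.transform import Rotation as R
from workcell import r,viewer,finder
np.set_printoptions(precision=4,suppress=True)
C={n:viewer.get_calibration(n) for n in("side","top")}
def proj(n,P):
    c=C[n];W=np.array(c['world_to_cam']);p=np.atleast_2d(P)@W[:3,:3].T+W[:3,3]
    s=p[:,:2]/p[:,2:];s=s*(1+c['k1']*(s**2).sum(1,keepdims=True))
    return s*[c['fx'],c['fy']]+[c['cx'],c['cy']]
def tri(pt,ps):
    f=lambda X:np.r_[proj('top',X)[0]-pt,proj('side',X)[0]-ps]
    s=least_squares(f,[450,0,50]);return s.x,np.abs(s.fun).max()
E
cat > scene.py <<'E'
from h import *
T=lambda u,v:np.array([240+u/3.3333,212+v/3.3333]);S=lambda u,v:np.array([280+u/4,225+v/4])
ob=[('top',T(75,240),(-82,60,49)),('top',T(215,315),(-82,-60,49)),('top',T(190,25),(102,60,49)),('top',T(320,105),(102,-60,49)),
('side',S(490,285),(-82,60,49)),('side',S(705,250),(-82,-60,49)),('side',S(497,342),(-82,60,4)),('side',S(700,305),(-82,-60,4)),('side',S(440,75),(102,60,49)),('side',S(620,45),(102,-60,49))]
def f(p):
    c,s=np.cos(p[2]),np.sin(p[2]);o=[]
    for n,px,(x,y,z) in ob:o.append(proj(n,[p[0]+c*x-s*y,p[1]+s*x+c*y,z+p[3]])[0]-px)
    return np.ravel(o)
s=least_squares(f,[450,40,-.47,0],loss='soft_l1');print('tray x y yaw dz',s.x);print(f(s.x).reshape(-1,2))
for nm,a,b in[('backL',T(75,240),S(490,285)),('backR',T(215,315),S(705,250)),('barL',T(118,140),S(452,98)),('barR',T(258,218),S(670,72))]:print(nm,tri(a,b))
M=[('top',T(35,262),(-115,85)),('top',T(215,380),(-115,-85)),('top',T(370,133),(115,-85)),('side',S(762,355),(-115,-85)),('side',S(685,90),(115,-85))]
def g(p):
    c,s=np.cos(p[2]),np.sin(p[2]);return np.ravel([proj(n,[p[0]+c*x-s*y,p[1]+s*x+c*y,4])[0]-px for n,px,(x,y) in M])
m=least_squares(g,[450,40,-.47],loss='soft_l1');print('mat',m.x);print(g(m.x).reshape(-1,2))
a=np.linspace(0,2*np.pi,72)
ci=lambda p,R_,z:np.c_[p[0]+R_*np.cos(a),p[1]+R_*np.sin(a),a*0+z]
for n in('top','side'):
    im=cv2.imread(f'pics/{n}0.png').astype(int);m_=((im[...,2]>70)&(im[...,1]<60)&(im[...,0]<60)).astype(np.uint8)
    L=cv2.connectedComponents(m_)[1];k=L[240,440] if n=='top' else L[205,400];m_=(L==k).astype(np.uint8)
    m_=cv2.morphologyEx(m_,cv2.MORPH_CLOSE,np.ones((15,15)))
    def h(p):
        w=np.zeros(m_.shape,np.uint8);pts=np.vstack([proj(n,ci(p,107,147)),proj(n,ci(p,88,0))])
        cv2.fillConvexPoly(w,cv2.convexHull((pts*16).round().astype(np.int32).reshape(-1,1,2)),1,shift=4);return (w!=m_).sum()/m_.sum()
    b=minimize(h,[520,-300],method='Nelder-Mead',options=dict(initial_simplex=[[520,-300],[560,-300],[520,-260]]));print('tub',n,b.x,b.fun)
E
cat > kin.py <<'E'
from h import *
D=[([1.0298,.3339,.0399,1.4662,-.0134,1.3433,-.0585],[277.705,-587.24,230.495],[.9757,.2191,-.0002,-.0007]),
([.82690559,.2909253,.38988722,.68259752,-.1336154,2.08890514,-.00438569],[249.19,-527.147,644.577],[.97458954,.2188339,.01062213,.04662752]),
([.67458671,.18447303,.52758466,.74197009,-.11714086,2.08896045,-.00685034],[229.348,-485.288,679.495],[.97305433,.21849559,.01642179,.07180027]),
([.59411026,.05578127,.48467964,1.16248733,-.01796043,1.79791957,-.05731274],[236.929,-500.132,550.697],[.97352652,.21884899,.01367176,.06453155])]
def fk(q,P,sg):
    z=lambda t:R.from_euler('z',t);y=lambda t:R.from_euler('y',t)
    s1,s3,s5,s7=sg;d,a,b,c,e,o1,o7=P
    A=z(s1*q[0]+o1)*y(q[1]);
    A2=A*z(s3*q[2]);B=A2*y(q[3]);B2=B*z(s5*q[4]);E_=B2*y(q[5]);F=E_*z(s7*q[6]+o7)
    p=np.array([0,0,d])+A.apply([0,0,a])+A2.apply([e,0,0])+B.apply([-e,0,b])+E_.apply([0,0,c])
    return p,F
E
cat > fit.py <<'E'
from kin import *
best=None
for sg in itertools.product([1,-1],repeat=4):
  for o in(0,np.pi/2,-np.pi/2,np.pi):
   for o7 in (0,np.pi/2,-np.pi/2,np.pi):
    def res(P):
        o_=[]
        for q,p,t in D:
            pp,F=fk(q,P,sg);o_+=[(pp-p)/1000,(F.inv()*R.from_quat(t)).as_rotvec()]
        return np.ravel(o_)
    s=least_squares(res,[350,400,400,200,0,o,o7],x_scale=[100]*5+[1,1],max_nfev=40)
    if best is None or s.cost<best[0]:best=(s.cost,sg,s.x,s.fun)
print(best[0],best[1],best[2],np.abs(best[3]).max())
E
python3 scene.py; python3 fit.py
```

```text
tray x y yaw dz [262.249   32.4873  -0.3105 132.3552]
[[ 11.3392  96.7183]
 [ 22.0104  89.9362]
 [  0.8594  80.2764]
 [ 13.6546  71.5393]
 [ -0.7487  10.3052]
 [ -0.2497  -1.8817]
 [ -5.8538  11.8546]
 [ -4.0305   0.1622]
 [-37.0988  -0.9797]
 [-32.3876  -8.9487]]
backL (array([329.449 ,  73.9621,  85.2283]), np.float64(41.132708361858704))
backR (array([268.1041, -22.6325,  87.4762]), np.float64(43.089220055567864))
barL (array([401.6225,  40.0127, 150.4843]), np.float64(43.017379880676515))
barR (array([338.2376, -53.6181, 151.9426]), np.float64(46.34313929613455))
mat [453.0776  51.8943  -0.6001]
[[  0.0885   0.3539]
 [  0.5578   0.8535]
 [  1.5826   0.9535]
 [-97.2351   0.5426]
 [-98.3517  -2.1199]]
tub top [ 510.0218 -318.6202] 0.6742712294043093
tub side [ 517.0021 -325.267 ] 0.11749947731549237
0.00012711583782393536 (-1, -1, -1, -1) [314.7532 456.0707 507.505  404.4067   5.1601  -0.0691   1.5021] 0.010141090267156589
```

```bash
sed -i 's/S=lambda u,v:np.array(\[280+u\/4/S=lambda u,v:np.array([280+(u-400)\/4/; s/>70)/>45)/; s/<60)/<40)/g' scene.py; python3 scene.py
python3 - <<'E'
from kin import *
from scipy.optimize import least_squares
sg=(-1,-1,-1,-1)
def res(P):
    o=[]
    for q,p,t in D:
        pp,F=fk(q,P,sg);o+=[(pp-p)/1000,(F.inv()*R.from_quat(t)).as_rotvec()]
    return np.ravel(o)
s=least_squares(res,[314,456,507,404,5,-.07,1.5],x_scale=[100]*5+[1,1]);print(s.x);print(s.fun.reshape(-1,6)*1000)
q=r.read_state();print(fk(q['q'],s.x,sg)[0],q['eef_pos'],q['tcp_rot'],q['dq'])
E
```

```text
tray x y yaw dz [465.1901  60.0311  -0.5153  -2.5106]
[[-0.6153 -0.759 ]
 [-0.8025 -0.6693]
 [-0.4523  0.5842]
 [ 1.7835 -1.6334]
 [ 1.4733  1.1219]
 [ 0.4018  0.9982]
 [-0.0621  0.025 ]
 [ 0.3125  0.4018]
 [-1.0406 -1.542 ]
 [ 0.7686 -0.8461]]
backL (array([423.8503, 153.1113,  49.5873]), np.float64(1.1644898420169056))
backR (array([364.1648,  47.5241,  49.063 ]), np.float64(0.73487684788347))
barL (array([493.215 , 116.102 , 117.1574]), np.float64(2.2519837549999693))
barR (array([431.2832,  13.6031, 117.217 ]), np.float64(0.4340788127159385))
mat [455.4165  54.9323  -0.5945]
[[-0.9747 -0.2308]
 [-0.3275 -0.0491]
 [ 0.2959 -0.1772]
 [ 1.3062  0.4573]
 [-0.0854 -2.145 ]]
tub top [ 509.9158 -320.9937] 0.0816827631363562
tub side [ 516.876  -330.0758] 0.14624165410295067
[314.7533 456.0707 507.505  404.4067   5.1601  -0.0691   1.5021]
[[-0.8758  0.1883 -1.1543 -0.0875 -0.0766 -0.4385]
 [ 0.3815  1.5444 -0.3558 -0.206   6.5946 -0.0932]
 [ 2.9342  0.9693  0.187  -0.3081 10.1411  0.34  ]
 [ 2.9074  0.407   1.3231 -0.4243  9.0814  0.1918]]
[ 239.8364 -499.725   552.0201] [ 236.9286 -500.1321  550.6967] [0.9735 0.2188 0.0137 0.0645] [ 0.0089  0.0259  0.0043 -0.265  -0.0389  0.143   0.0242]
```

```bash
cat > plan.py <<'E'
from kin import *
P=np.array([314.7533,456.0707,507.505,404.4067,5.1601,-.0691,1.5021]);sg=(-1,-1,-1,-1)
lo=np.array([-2.58,-.38,-1.3,.25,-1.5,.08,-2.65]);hi=np.array([2.58,2.09,1.39,2.4,4.64,2.09,2.65])
rng=np.random.default_rng(0)
def ik(p,Rt,q0=None,n=12):
    best=(9,None)
    for k in range(n):
        s0=q0 if (k==0 and q0 is not None) else rng.uniform(lo,hi)
        f=lambda q:np.r_[(fk(q,P,sg)[0]-p)/300,(fk(q,P,sg)[1].inv()*Rt).as_rotvec()]
        s=least_squares(f,np.clip(s0,lo+.03,hi-.03),bounds=(lo+.02,hi-.02),max_nfev=60)
        if s.cost<best[0]:best=(s.cost,s.x)
        if best[0]<1e-7:break
    return best
TR=np.array([463,62.]);YAW=-.53;TUB=np.array([512,-323.])
tx=np.array([np.cos(YAW),np.sin(YAW),0]);ty=np.array([-np.sin(YAW),np.cos(YAW),0]);Z=np.array([0,0,1.])
def tool(al,lean,sy): # z leans to lean*ty
    z=np.sin(al)*lean*ty-np.cos(al)*Z;y=sy*tx;return np.c_[np.cross(y,z),y,z]
E
cat > p1.py <<'E'
from plan import *
for al in(35,45):
 for lean in(1,-1):
  for sy in(1,-1):
   M=tool(np.radians(al),lean,sy);z=M[:,2]
   g=np.r_[TR,101.5]; c,q=ik(g+19*z,R.from_matrix(M)); c2,q2=ik(g+[0,0,150]+19*z,R.from_matrix(M),q)
   print(al,lean,sy,'grasp',round(c,6),q,'lift',round(c2,6))
   for ph in(-110,-95,95,110):
    Q=R.from_rotvec(np.radians(ph)*z);x2,y2,z2=Q.apply(tx),Q.apply(ty),Q.apply(Z)
    if x2[2]>0:continue
    hd=x2[:2]/np.linalg.norm(x2[:2]);lip=np.r_[TUB-30*hd,0]
    rel=101*x2-74.5*z2;low=min((rel+s*60*y2)[2] for s in(1,-1))
    gp=lip-rel;gp[2]=175-low
    c3,q3=ik(gp+19*z,Q*R.from_matrix(M),q2)
    print('   ph',ph,'slope',x2[2],'tray z',z2,'head',np.degrees(np.arctan2(hd[1],hd[0])),'g',gp,'ik',round(c3,6),q3)
E
python3 p1.py
```

```text
35 1 1 grasp 0.0 [ 1.5331  0.0339 -1.2599  2.3411 -0.802   0.8434  0.3108] lift 0.0
   ph 95 slope -0.5713938048432697 tray z [ 0.2348 -0.7296  0.6423] head -126.46306772804229 g [ 596.581  -286.5642  311.2126] ik 0.0 [ 1.4108  0.6136 -1.0625  1.3863 -0.0847  1.4126 -1.7331]
   ph 110 slope -0.5389855446957562 tray z [ 0.1463 -0.8165  0.5585] head -144.32356638648238 g [ 616.375  -316.7183  308.8776] ik 0.0 [ 1.1854  0.5728 -0.7167  1.2793 -0.2458  1.4675 -1.8736]
35 1 -1 grasp 0.000441 [-1.0168  0.1906  1.37    2.3327 -1.028   1.0125 -2.63  ] lift 0.008301
   ph 95 slope -0.5713938048432697 tray z [ 0.2348 -0.7296  0.6423] head -126.46306772804229 g [ 596.581  -286.5642  311.2126] ik 0.0 [ 0.2281  0.4768  0.675   1.3863 -0.8434  1.6574  1.8873]
   ph 110 slope -0.5389855446957562 tray z [ 0.1463 -0.8165  0.5585] head -144.32356638648238 g [ 616.375  -316.7183  308.8776] ik 0.0 [ 0.0552  0.7304  1.1204  1.2793 -1.1479  1.8632  1.7314]
35 -1 1 grasp 0.0 [-0.301   0.4953 -0.2263  1.7242  0.4281  1.4844 -1.2182] lift 0.0
   ph -110 slope -0.5389855446957563 tray z [0.7838 0.2716 0.5585]
[... 1933 characters left out ...]
9  0.6499  0.7445  1.2805  0.36    1.4542  1.6849]
   ph -95 slope -0.7044160264027587 tray z [0.8826 0.1129 0.4564] head 66.68646351486501 g [ 537.5071 -407.9751  312.7641] ik 0.0 [-0.5982  0.8661  1.3402  1.389  -0.0576  1.3744  1.7106]
45 -1 -1 grasp 0.0 [ 0.0603  0.7859 -0.8132  1.6201  0.758   1.8015  1.6377] lift 0.0
   ph -110 slope -0.6644630243886748 tray z [0.9125 0.243  0.329 ] head 86.8695503332371 g [ 574.2227 -410.2153  306.8811] ik 0.0 [ 0.6525  0.656  -0.7639  1.2805  1.1115  1.7974 -1.8301]
   ph -95 slope -0.7044160264027587 tray z [0.8826 0.1129 0.4564] head 66.68646351486501 g [ 537.5071 -407.9751  312.7641] ik 0.0 [ 0.7317  0.5828 -0.8096  1.389   1.0849  1.7741 -2.1077]
```

>>> drive_tool --commands '[[[-40,-19,-10,-0.05],[-80,-38,-20,-0.1],[-118,-56,-30,-0.15],[-156,-74,-40,-0.2],[-194,-92,-50,-0.25],[-232,-110,-60,-0.3],[-270,-128,-70,-0.35],[-308,-146,-80,-0.4],[-346,-164,-90,-0.45],[-384,-182,-100,-0.5],[-422,-200,-100,-0.55],[-460,-215,-100,-0.6]]]'

```text
time_s: 3.77
eef_pos: [-248.5, -491.6, 632.4]
tcp_rot: [0.866, 0.494, -0.008, 0.074]
force: [1.6, -0.3, 1.6]
finger_gap: 1.001
finger_force: 0.0
```

```bash
cat > st.py <<'E'
from plan import *
s=r.read_state();A=R.from_quat(s['tcp_rot']).as_matrix();z=A[:,2]
print('t',s['time_s'],'q',s['q'],'pos',s['eef_pos'],'f',s['force'],'gap',s['finger_gap'],s['finger_force'])
print('tilt',np.degrees(np.arccos(-z[2])),'az',np.degrees(np.arctan2(z[1],z[0])),'\n',A,'\nfk',fk(s['q'],P,sg)[0])
E
python3 st.py
```

```text
t 3.7667 q [ 1.3351  0.2506  1.0484  0.8675 -0.4043  2.0558  1.6231] pos [-248.4599 -491.6136  632.412 ] f [ 1.5943 -0.2734  1.6088] gap 1.000501032204112 0.0
tilt 8.526519857021022 az -66.43029298942379 
 [[ 0.5116  0.8572  0.0593]
 [ 0.8549 -0.5008 -0.1359]
 [-0.0868  0.1202 -0.9889]] 
fk [-248.6786 -490.4759  630.3214]
```

>>> drive_tool --commands '[[[12,0,-38,0],[24,0,-76,0],[36,0,-114,0],[48,0,-152,0],[60,0,-190,0],[72,0,-228,0],[84,0,-266,0],[96,0,-304,0],[108,0,-342,0],[120,0,-380,0],[120,0,-380,0],[120,0,-380,0]]]'

```text
time_s: 4.77
eef_pos: [-207.1, -400.3, 689.1]
tcp_rot: [0.867, 0.49, -0.027, 0.09]
force: [-0.7, 0.1, 0.3]
finger_gap: 0.997
finger_force: 0.0
```

```bash
python3 st.py
```

```text
t 4.7667 q [ 2.1937  0.0148 -0.15    0.8878 -0.1373  2.09    1.4248] pos [-207.1204 -400.2833  689.1021] f [-0.651   0.1474  0.3012] gap 0.9967935559998437 0.0
tilt 10.82214254127795 az -76.95869576321755 
 [[ 0.5187  0.8539  0.0424]
 [ 0.8443 -0.5037 -0.1829]
 [-0.1349  0.1306 -0.9822]] 
fk [-199.4177 -422.7149  692.025 ]
```

```bash
cat > fit2.py <<'E'
from plan import *
D+=[([1.3351,.2506,1.0484,.8675,-.4043,2.0558,1.6231],[-248.46,-491.61,632.41],[.866,.494,-.008,.074]),([2.1937,.0148,-.15,.8878,-.1373,2.09,1.4248],[-207.12,-400.28,689.10],[.867,.49,-.027,.09])]
s=r.read_state();
def fk3(q,X):
    z=lambda t:R.from_euler('z',t);y=lambda t:R.from_euler('y',t)
    d,a,b,c,e,f,o1,o7,o2,o4,o6,g,o3,o5=X
    A=z(-q[0]+o1)*y(q[1]+o2);A2=A*z(-q[2]+o3);B=A2*y(q[3]+o4);B2=B*z(-q[4]+o5);E_=B2*y(q[5]+o6);F=E_*z(-q[6]+o7)
    return np.array([0,0,d])+A.apply([g,0,a])+A2.apply([e,0,0])+B.apply([-e,0,b])+E_.apply([f,0,c]),F
def res(X):
    o=[]
    for q,p,t in D:
        pp,F=fk3(q,X);o+=[(pp-p)/1000,(F.inv()*R.from_quat(t)).as_rotvec()]
    return np.r_[np.ravel(o),1e-3*np.array([X[4],X[5],X[11]])/20,.02*X[[8,9,10,12,13]]]
q=least_squares(res,[315,456,507,404,0,0,-.07,1.5,0,0,0,0,0,0],x_scale=[100]*6+[1]*5+[100,1,1]);print(q.x);print((q.fun[:36].reshape(-1,6)*1000).round(1))
E
python3 fit2.py
```

```text
[230.0918 485.9902 506.4941 341.914   -2.6161  -2.7837  -0.071    1.495
  -0.0052   0.0066   0.0018   4.8448  -0.0071   0.0064]
[[ -2.1  -4.3  -1.2  -3.1  -4.3  -3.5]
 [  1.7  -0.8   0.1  -2.6   1.6   0.8]
 [  2.2   4.6   0.6  -3.    4.2   1. ]
 [ -0.8   8.4   0.4  -4.    1.8  -0.6]
 [ -2.7   3.8  -2.7   2.7   7.    0. ]
 [  3.1 -10.7   2.8  -5.2   6.1   2.2]]
```

```bash
cat > sim.py <<'E'
from plan import *
P[:]=[230,486,506.5,342,0,-.071,1.495]
vmax=.7*np.array([2.22,2.22,2.79,2.79,3.14,3.14,3.14])/12
def row(q,p,F,Rt,w):
    p0,F0=fk(q,P,sg);d=p-p0;n=np.linalg.norm(d);d=d*min(1,41.7/max(n,1e-9));rv=(Rt*F0.inv()).as_rotvec();m=np.linalg.norm(rv);rv=rv*min(1,.125/max(m,1e-9))
    pt,Ft=p0+d,R.from_rotvec(rv)*F0
    f=lambda x:np.r_[(fk(x,P,sg)[0]-pt)/1000*w,(fk(x,P,sg)[1].inv()*Ft).as_rotvec(),.01*(x-q)]
    l=np.maximum(lo-1e-4,q-vmax);h=np.minimum(hi+1e-4,q+vmax)
    return least_squares(f,np.clip(q,l+1e-6,h-1e-6),bounds=(l,h),max_nfev=20).x
def call(q,rows,w=1):
    p0,F0=fk(q,P,sg)
    for x in rows:q=row(q,p0+F0.apply(x[:3]),F0,F0*R.from_euler('z',x[3]),w)
    return q
def desc(q):
    p,F=fk(q,P,sg);z=F.as_matrix()[:,2];return p.round(0),'tilt %.1f az %.0f'%(np.degrees(np.arccos(-z[2])),np.degrees(np.arctan2(z[1],z[0]))),q.round(2)
E
python3 - <<'E'
from sim import *
q0=np.array([1.3351,.2506,1.0484,.8675,-.4043,2.0558,1.6231])
rows=[[min(12*k,120),0,-min(38*k,380),0] for k in range(1,13)]
for w in(.5,1,2,4):print(w,*desc(call(q0,rows,w)))
q1=np.array([2.1937,.0148,-.15,.8878,-.1373,2.09,1.4248])
for nm,d in[('up',[0,0,-500,0]),('upin',[300,0,-400,0]),('in',[500,0,0,0]),('out',[-500,0,0,0]),('upout',[-300,0,-400,0]),('down',[0,0,500,0])]:
    q=q1
    for k in range(3):q=call(q,[d]*12)
    print(nm,*desc(q))
E
```

```text
0.5 [-197. -384.  672.] tilt 8.7 az -72 [ 1.95 -0.03  0.11  0.98 -0.13  2.09  1.46]
1 [-198. -385.  678.] tilt 9.3 az -75 [ 1.97 -0.03  0.1   0.97 -0.13  2.09  1.46]
2 [-199. -380.  703.] tilt 11.8 az -86 [ 1.75 -0.04  0.3   0.92 -0.12  2.09  1.45]
4 [-205. -353.  873.] tilt 32.8 az -108 [ 1.75 -0.03  0.4   0.52 -0.2   2.09  1.45]
up [-172. -333.  715.] tilt 13.7 az -88 [ 1.33 -0.18  0.53  0.99  0.    2.09  1.32]
upin [  95. -252.  692.] tilt 13.2 az -83 [ 1.23 -0.38 -0.08  1.21  0.03  2.09  0.63]
in [451. 238. 576.] tilt 10.5 az -80 [ 0.11  0.22 -1.04  1.02  0.39  2.09 -1.29]
out [-443. -810.  374.] tilt 12.6 az -87 [ 2.07  0.94 -0.17  0.25  0.02  1.77  1.45]
upout [-326. -547.  678.] tilt 13.5 az -88 [ 2.22  0.41 -0.29  0.45  0.    2.09  1.43]
down [-157. -685. -777.] tilt 10.8 az -81 [ 1.82  2.02 -0.12  0.71  0.05  0.25  1.3 ]
```

```bash
nproc; cat > srch.py <<'E'
from sim import *
import sys,time
from multiprocessing import Pool
q1=np.array([2.1937,.0148,-.15,.8878,-.1373,2.09,1.4248])
def job(sd):
    g=np.random.default_rng(sd);q=q1;cs=[]
    for k in range(3):
        d=g.normal(size=3);d=d/np.linalg.norm(d)*500*g.choice([0,.5,1]);c=[*d.round(-1),g.choice([-3,0,3])];cs.append(c);q=call(q,[c]*12,1.5)
        if fk(q,P,sg)[0][2]<250:return -1,cs,q
    F=fk(q,P,sg)[1].as_matrix()[:,2];return np.degrees(np.arccos(-F[2])),cs,q
if __name__=='__main__':
    t=time.time()
    with Pool() as p:
        o=[]
        for x in p.imap_unordered(job,range(4000)):
            o.append(x)
            if time.time()-t>100:p.terminate();break
    o.sort(key=lambda x:-x[0]);print(len(o))
    for x in o[:7]:print(round(x[0],1),[list(map(float,c)) for c in x[1]],*desc(x[2]))
E
OMP_NUM_THREADS=1 python3 srch.py
```

```text
4
248
51.2 [[-70.0, 10.0, -240.0, -3.0], [-180.0, -50.0, 170.0, -3.0], [-190.0, -140.0, -90.0, -3.0]] [ 406. -618.  521.] tilt 51.2 az -106 [ 1.49  0.42 -1.3   1.32  1.29  1.6   2.65]
43.9 [[-190.0, -70.0, -150.0, 3.0], [-400.0, 270.0, -110.0, -3.0], [-170.0, -70.0, 170.0, -3.0]] [-671. -638.  665.] tilt 43.9 az -131 [ 2.58  0.64 -0.87  0.43  0.61  1.41  2.65]
39.7 [[40.0, 240.0, -440.0, -3.0], [420.0, -150.0, -220.0, 3.0], [-140.0, -140.0, 150.0, 3.0]] [-526. -355.  715.] tilt 39.7 az -114 [ 0.67 -0.38  1.39  0.96  0.21  1.55  0.11]
38.0 [[-140.0, -30.0, -210.0, -3.0], [-440.0, -60.0, 230.0, -3.0], [-150.0, 200.0, -20.0, 0.0]] [ 291. -585.  487.] tilt 38.0 az -100 [ 2.09 -0.04 -1.26  1.5   0.47  1.22  2.48]
37.6 [[110.0, 110.0, 190.0, 0.0], [180.0, -20.0, -470.0, -3.0], [-30.0, 10.0, -500.0, -3.0]] [ 201. -168.  829.] tilt 37.6 az -63 [ 0.04 -0.38 -0.07  0.98  0.63  2.09  2.65]
37.3 [[-100.0, -110.0, -480.0, -3.0], [-0.0, -0.0, -0.0, 3.0], [150.0, -220.0, -420.0, 3.0]] [-264. -169.  875.] tilt 37.3 az -110 [ 1.5  -0.3   0.66  0.67 -0.02  2.09 -0.04]
37.0 [[190.0, 100.0, -130.0, -3.0], [0.0, -0.0, 0.0, 3.0], [-120.0, -250.0, -420.0, 3.0]] [-231. -207.  866.] tilt 37.0 az -97 [ 1.28 -0.34  0.66  0.7  -0.    2.09 -0.11]
```

>>> drive_tool --commands '[[[-70,10,-240,-3],[-70,10,-240,-3],[-70,10,-240,-3],[-70,10,-240,-3],[-70,10,-240,-3],[-70,10,-240,-3],[-70,10,-240,-3],[-70,10,-240,-3],[-70,10,-240,-3],[-70,10,-240,-3],[-70,10,-240,-3],[-70,10,-240,-3]]]'

```text
time_s: 5.77
eef_pos: [-208.9, -449.8, 834.3]
tcp_rot: [0.341, 0.904, -0.238, 0.097]
force: [1.0, -1.7, -0.2]
finger_gap: 1.0
finger_force: 0.0
```

```bash
python3 st.py; python3 - <<'E'
from sim import *
q1=np.array([2.1937,.0148,-.15,.8878,-.1373,2.09,1.4248])
print(*desc(call(q1,[[-70.,10.,-240.,-3]]*12,1.5)))
E
cat > srch2.py <<'E'
from sim import *
import sys,time
from multiprocessing import Pool
tgt=R.from_euler('z',0).apply([np.sin(.75)*np.cos(np.radians(-120)),np.sin(.75)*np.sin(np.radians(-120)),-np.cos(.75)])
q1=r.read_state()['q'];K=int(sys.argv[1]);N=int(sys.argv[2])
def job(sd):
    g=np.random.default_rng(sd);q=q1;cs=[]
    for k in range(K):
        d=g.normal(size=3);d=d/np.linalg.norm(d)*500*g.choice([0,.3,.6,1]);c=[*d.round(-1),g.choice([-3,0,3])];n=int(g.choice([6,9,12]));cs.append((n,c));q=call(q,[c]*n,1.5)
        p=fk(q,P,sg)[0]
        if p[2]<300:return 9,cs,q
    z=fk(q,P,sg)[1].as_matrix()[:,2];return np.degrees(np.arccos(z@tgt)),cs,q
if __name__=='__main__':
    t=time.time();o=[]
    with Pool() as p:
        for x in p.imap_unordered(job,range(4000)):
            if x[0]!=9:o.append(x)
            if time.time()-t>N:p.terminate();break
    o.sort(key=lambda x:x[0]);print(len(o))
    for x in o[:5]:print(round(x[0],1),[(n,list(map(float,c))) for n,c in x[1]],*desc(x[2]))
E
OMP_NUM_THREADS=1 python3 srch2.py 2 90
```

```text
t 5.7667 q [ 2.5743  0.1833 -0.8216  0.4192  0.0114  2.09    2.6534] pos [-208.855  -449.8229  834.3469] f [ 0.9697 -1.6951 -0.2292] gap 1.0004658451306496 0.0
tilt 29.802132652840168 az -88.49703328573891 
 [[-0.7484  0.6631  0.013 ]
 [ 0.5706  0.6539 -0.4968]
 [-0.338  -0.3644 -0.8677]] 
fk [-205.5092 -480.4525  844.4482]
[-189. -463.  826.] tilt 27.8 az -90 [ 2.56  0.19 -0.88  0.46  0.04  2.09  2.65]
401
4.3 [(12, [150.0, -480.0, 40.0, 0.0]), (9, [280.0, -300.0, 290.0, -3.0])] [-330. -793.  502.] tilt 39.1 az -123 [ 2.58  0.55 -1.3   1.12  0.94  1.25  2.65]
4.7 [(6, [80.0, 10.0, -130.0, 3.0]), (9, [110.0, -270.0, -410.0, 3.0])] [-363. -206.  911.] tilt 44.9 az -114 [ 2.58  0.03  0.6   0.5  -0.91  2.09  1.39]
4.9 [(12, [-220.0, -140.0, -150.0, -3.0]), (9, [30.0, 210.0, 210.0, -3.0])] [ 366. -490.  556.] tilt 40.9 az -113 [ 1.55  0.21 -1.3   1.29  0.94  1.76  2.65]
6.0 [(12, [70.0, -70.0, 110.0, -3.0]), (12, [0.0, -30.0, 300.0, -3.0])] [ 105. -715.  319.] tilt 41.2 az -129 [ 2.04  0.49 -1.3   1.62  1.2   1.39  2.65]
7.7 [(9, [-0.0, 0.0, 0.0, 0.0]), (12, [-160.0, -70.0, 240.0, -3.0])] [  27. -728.  627.] tilt 35.7 az -116 [ 2.11  0.37 -1.3   0.98  0.89  1.62  2.65]
```

>>> drive_tool --commands '[[[-220,-140,-150,-3],[-220,-140,-150,-3],[-220,-140,-150,-3],[-220,-140,-150,-3],[-220,-140,-150,-3],[-220,-140,-150,-3],[-220,-140,-150,-3],[-220,-140,-150,-3],[-220,-140,-150,-3],[-220,-140,-150,-3],[-220,-140,-150,-3],[-220,-140,-150,-3]]]'

```text
time_s: 6.77
eef_pos: [44.2, -414.5, 893.4]
tcp_rot: [0.105, 0.945, -0.271, 0.146]
force: [1.3, 1.3, 0.2]
finger_gap: 0.999
finger_force: 0.0
```

```bash
python3 st.py; OMP_NUM_THREADS=1 python3 srch2.py 1 60
```

```text
t 6.7667 q [ 2.5727  0.0769 -1.3019  0.4069  0.0121  2.09    2.6543] pos [  44.2314 -414.5258  893.4352] f [1.2785 1.3255 0.2254] gap 0.9994991223528545 0.0
tilt 35.90732382044254 az -67.9974486859417 
 [[-0.9351  0.2781  0.2197]
 [ 0.1193  0.8307 -0.5438]
 [-0.3338 -0.4822 -0.81  ]] 
fk [  57.3257 -455.4195  904.5295]
642
15.5 [(12, [-90.0, 30.0, 290.0, -3.0])] [ 374. -538.  628.] tilt 35.2 az -99 [ 1.56  0.28 -1.3   1.05  0.89  1.75  2.65]
18.2 [(12, [-90.0, 170.0, 230.0, -3.0])] [ 417. -374.  664.] tilt 29.5 az -99 [ 1.32  0.23 -1.3   0.96  0.82  2.    2.65]
18.6 [(12, [20.0, 300.0, 400.0, -3.0])] [ 433. -390.  605.] tilt 28.9 az -99 [ 1.4   0.21 -1.3   1.1   0.75  1.87  2.65]
18.7 [(12, [-20.0, 160.0, 250.0, -3.0])] [ 399. -393.  666.] tilt 28.1 az -100 [ 1.38  0.23 -1.3   0.95  0.8   1.99  2.65]
22.1 [(12, [-80.0, -30.0, 120.0, -3.0])] [ 328. -465.  783.] tilt 34.5 az -87 [ 1.48  0.22 -1.3   0.69  0.86  1.97  2.65]
```

>>> drive_tool --commands '[[[-90,30,290,-3],[-90,30,290,-3],[-90,30,290,-3],[-90,30,290,-3],[-90,30,290,-3],[-90,30,290,-3],[-90,30,290,-3],[-90,30,290,-3],[-90,30,290,-3],[-90,30,290,-3],[-90,30,290,-3],[-90,30,290,-3]]]'

```text
time_s: 7.77
eef_pos: [298.4, -541.6, 650.3]
tcp_rot: [-0.147, 0.959, -0.241, -0.025]
force: [0.0, -0.7, 0.9]
finger_gap: 1.002
finger_force: 0.0
```

```bash
python3 st.py; OMP_NUM_THREADS=1 python3 srch2.py 1 60
```

```text
t 7.7667 q [ 1.8282  0.2042 -1.301   0.9824  0.6037  1.7504  2.6542] pos [ 298.4235 -541.5736  650.3186] f [ 0.023  -0.7134  0.857 ] gap 1.002360592701193 0.0
tilt 28.08236276373196 az -87.28898480128673 
 [[-0.9558 -0.2933  0.0223]
 [-0.2689  0.8406 -0.4702]
 [ 0.1192 -0.4554 -0.8823]] 
fk [ 299.543  -568.9799  661.6515]
416
1.4 [(12, [10.0, 130.0, 80.0, -3.0])] [ 436. -386.  381.] tilt 43.5 az -118 [ 1.26  0.38 -1.3   1.58  1.05  1.81  2.65]
2.6 [(12, [100.0, 110.0, -0.0, -3.0])] [ 442. -354.  462.] tilt 40.3 az -120 [ 1.2   0.35 -1.3   1.4   0.99  1.95  2.65]
4.2 [(9, [210.0, 130.0, 160.0, -3.0])] [ 379. -513.  392.] tilt 39.5 az -116 [ 1.54  0.35 -1.3   1.54  1.02  1.62  2.65]
4.4 [(12, [60.0, 130.0, -20.0, -3.0])] [ 452. -307.  485.] tilt 38.6 az -121 [ 1.11  0.34 -1.3   1.34  0.95  2.04  2.65]
4.5 [(9, [380.0, 230.0, 230.0, -3.0])] [ 373. -508.  372.] tilt 39.1 az -117 [ 1.56  0.34 -1.3   1.58  1.    1.59  2.65]
```

>>> drive_tool --commands '[[[100,110,0,-3],[100,110,0,-3],[100,110,0,-3],[100,110,0,-3],[100,110,0,-3],[100,110,0,-3],[100,110,0,-3],[100,110,0,-3],[100,110,0,-3],[100,110,0,-3],[100,110,0,-3],[100,110,0,-3]]]'

```text
time_s: 8.77
eef_pos: [396.5, -369.4, 487.1]
tcp_rot: [-0.403, 0.844, -0.193, -0.297]
force: [0.5, 0.5, -0.8]
finger_gap: 1.0
finger_force: 0.0
```

```bash
python3 st.py; OMP_NUM_THREADS=1 python3 srch2.py 1 40
```

```text
t 8.7667 q [ 1.2659  0.2937 -1.3015  1.3834  0.9588  2.0015  2.6542] pos [ 396.4595 -369.4207  487.1386] f [ 0.5486  0.5159 -0.7643] gap 0.9998225658833897 0.0
tilt 41.50942047960991 az -121.44989662284144 
 [[-0.4988 -0.7947 -0.3458]
 [-0.5652  0.6008 -0.5654]
 [ 0.6571 -0.0866 -0.7488]] 
fk [ 383.5003 -386.1197  505.0608]
252
0.3 [(9, [10.0, -490.0, -100.0, 3.0])] [ 643. -517.  519.] tilt 42.8 az -120 [ 0.41  0.89 -0.63  0.25  1.38  2.05  2.02]
0.5 [(12, [290.0, 140.0, -380.0, -3.0])] [425. -13. 334.] tilt 42.8 az -121 [ 0.61  0.42 -1.3   1.64  0.69  2.09  2.65]
0.7 [(9, [430.0, 80.0, -240.0, 3.0])] [ 252. -424.  796.] tilt 43.1 az -121 [ 0.69  0.11 -0.28  0.75  0.95  2.09  2.35]
0.9 [(9, [30.0, -50.0, -140.0, 3.0])] [ 482. -332.  618.] tilt 42.1 az -120 [ 0.41  0.3  -0.4   0.93  0.92  2.09  1.79]
1.0 [(6, [270.0, -140.0, -400.0, 3.0])] [ 437. -390.  678.] tilt 42.3 az -119 [ 0.54  0.29 -0.44  0.82  0.98  2.09  2.34]
```

```bash
python3 - <<'E'
from sim import *
s=r.read_state();A=R.from_quat(s['tcp_rot']).as_matrix()
d=np.array([511,140,225])-s['eef_pos'];t=A.T@d;print('tool delta',t)
q=call(s['q'],[[*(t*k/24),.12*k] for k in range(1,13)],1.5);print(*desc(q))
F=fk(q,P,sg)[1].as_matrix();t2=F.T@(d/2)
q=call(q,[[*(t2*k/12),min(.12*k,1.5)] for k in range(1,13)],1.5);print(*desc(q))
E
```

```text
tool delta [-517.2963  237.7063 -131.3234]
[ 459. -103.  365.] tilt 41.5 az -126 [ 0.63  0.35 -1.08  1.54  0.72  2.04  0.64]
[516. 152. 234.] tilt 41.5 az -126 [-0.08  0.64 -0.73  1.35  0.57  2.02 -1.22]
```

>>> drive_tool --commands '[[[-21,10,-5,0.12],[-43,20,-11,0.24],[-64,30,-16,0.36],[-86,40,-22,0.48],[-107,50,-27,0.6],[-129,60,-33,0.72],[-150,70,-38,0.84],[-172,80,-44,0.96],[-193,90,-49,1.08],[-215,100,-55,1.2],[-236,109,-60,1.32],[-258,119,-66,1.44]]]'

```text
time_s: 9.77
eef_pos: [454.0, -114.7, 357.0]
tcp_rot: [0.257, 0.899, -0.342, -0.095]
force: [0.2, -0.0, 0.7]
finger_gap: 0.999
finger_force: 0.0
```

```bash
cat > go.py <<'E'
# go.py x y z : tool delta + twist to level tool y (closing axis toward az -30)
from h import *
import sys
s=r.read_state();A=R.from_quat(s['tcp_rot']).as_matrix()
if len(sys.argv)>3:print('tool delta',A.T@(np.array(list(map(float,sys.argv[1:4])))-s['eef_pos']))
th=np.arctan2(A[2,1],A[2,0])
for k in(th,th+np.pi,th-np.pi):
    y=-np.sin(k)*A[:,0]+np.cos(k)*A[:,1];print('twist %.3f -> y az %.1f'%(k,np.degrees(np.arctan2(y[1],y[0]))))
E
python3 st.py; python3 go.py 511 140 225
```

```text
t 9.7667 q [ 0.6195  0.3629 -1.077   1.5335  0.721   2.0498  0.6127] pos [ 453.9824 -114.7492  356.9615] f [ 0.199  -0.0293  0.7457] gap 0.9991398117691863 0.0
tilt 41.529983823096956 az -121.46295742669865 
 [[-0.8495  0.3983 -0.3461]
 [ 0.5276  0.6339 -0.5655]
 [-0.0059 -0.663  -0.7486]] 
fk [ 437.9734 -122.8207  374.7203]
tool delta [ 86.7392 271.6829 -65.0132]
twist -1.580 -> y az 148.5
twist 1.562 -> y az -31.5
twist -4.721 -> y az -31.5
```

>>> drive_tool --commands '[[[8,24,-6,0.12],[15,46,-11,0.24],[23,70,-17,0.36],[30,92,-22,0.48],[37,115,-27,0.6],[44,138,-33,0.72],[51,160,-38,0.84],[58,182,-44,0.96],[65,205,-49,1.08],[72,226,-55,1.2],[80,250,-60,1.32],[87,272,-65,1.44]]]' --fingers 0.6

```text
time_s: 10.77
eef_pos: [509.1, 141.5, 224.7]
tcp_rot: [0.786, 0.506, -0.32, 0.155]
force: [-0.7, 0.7, 0.5]
finger_gap: 0.601
finger_force: 0.0
```

```bash
python3 st.py; python3 go.py 511 140 225; python3 - <<'E'
from h import *
a=viewer.grab_frame('top')[:,:,::-1];b=viewer.grab_frame('side')[:,:,::-1]
cv2.imwrite('pics/pre.png',np.hstack([cv2.resize(a[190:340,220:420],(400,300),interpolation=2),cv2.resize(b[190:340,240:440],(400,300),interpolation=2)]))
E
```

```text
t 10.7667 q [-0.078   0.6564 -0.753   1.3432  0.5832  2.0267 -1.2498] pos [509.0929 141.5471 224.729 ] f [-0.689   0.6683  0.5393] gap 0.600756093690772 0.0
tilt 41.6064166389028 az -121.3418746849286 
 [[ 0.2832  0.8947 -0.3454]
 [ 0.6966 -0.4394 -0.5671]
 [-0.6592 -0.08   -0.7477]] 
fk [481.1281 127.3386 246.4401]
tool delta [-0.7164  2.3644  0.0161]
twist -3.021 -> y az 148.7
twist 0.121 -> y az -31.3
twist -6.162 -> y az -31.3
```

View pics/pre.png

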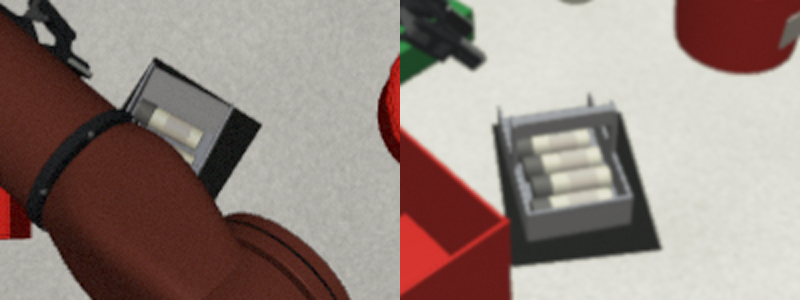

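```bash
python3 - <<'E'
from h import *
p=r.read_state()['eef_pos'];print(proj('top',p),proj('side',p),proj('side',[481,127,246]),proj('top',[481,127,246]))
S=lambda u,v:np.array([240+(u-400)/2,190+v/2])
T=lambda u,v:np.array([240+u/3.3333,212+v/3.3333])
# bar ends, side view new crop
for n,a,b in[('L',(118,140),(503,120)),('R',(258,218),(617,107))]:print(n,tri(T(*a),S(*b)))
# bar top centre predictions
for c in([463,62,114],[463,62,117]):
    for y in(-56,56):
        q=np.array(c)+y*np.array([.5055,.863,0]);print(proj('top',q),proj('side',q), (proj('top',q)-[240,212])*3.3333,(proj('side',q)-[240,190])*2+[400,0])
E
```

```text
[[256.9835 239.9783]] [[279.0512 214.1869]] [[293.5796 208.1665]] [[263.582  250.9918]]
L (array([494.6913, 117.4225, 115.1246]), np.float64(2.884141798490134))
R (array([430.3948,  12.7874, 115.9984]), np.float64(0.05926919538291031))
[[317.0171 275.7093]] [[346.7593 243.3701]] [[256.7212 212.3622]] [[613.5187 106.7401]]
[[276.1957 253.105 ]] [[297.8318 250.1603]] [[120.6511 137.0152]] [[515.6636 120.3207]]
[[317.0298 275.6261]] [[346.8294 242.3834]] [[256.7634 212.0848]] [[613.6589 104.7667]]
[[276.0991 252.9617]] [[297.8056 249.1687]] [[120.3291 136.5376]] [[515.6113 118.3375]]
```

>>> drive_tool --commands '[[[8,2,15,0.06],[8,2,30,0.12],[8,2,45,0.12],[8,2,60,0.12],[8,2,75,0.12],[8,2,90,0.12],[8,2,105,0.12],[8,2,120,0.12],[8,2,135,0.12],[8,2,150,0.12],[8,2,164,0.12],[8,2,176,0.12]]]'

```text
time_s: 11.87
eef_pos: [452.4, 44.0, 87.9]
tcp_rot: [0.813, 0.461, -0.31, 0.173]
force: [-0.1, 0.6, -0.3]
finger_gap: 0.6
finger_force: 0.0
```

```bash
python3 st.py; python3 go.py 452.4 45.8 87.8; python3 - <<'E'
from h import *
b=viewer.grab_frame('side')[:,:,::-1]
cv2.imwrite('pics/g.png',cv2.resize(b[200:320,250:410],(800,600),interpolation=2))
E
```

```text
t 11.8667 q [ 0.0659  0.6227 -0.7131  1.7075  0.6095  1.7053 -1.3921] pos [452.4039  44.0166  87.8947] f [-0.052   0.6367 -0.2651] gap 0.6002014110405555 0.0
tilt 41.581502458497425 az -121.33106916733948 
 [[ 0.383   0.8569 -0.3451]
 [ 0.6426 -0.5155 -0.5669]
 [-0.6637 -0.0046 -0.748 ]] 
fk [425.9142  37.8224 106.3292]
tool delta [ 1.2072 -0.9223 -0.9389]
twist -3.135 -> y az 148.7
twist 0.007 -> y az -31.3
twist -6.276 -> y az -31.3
```

View pics/g.png

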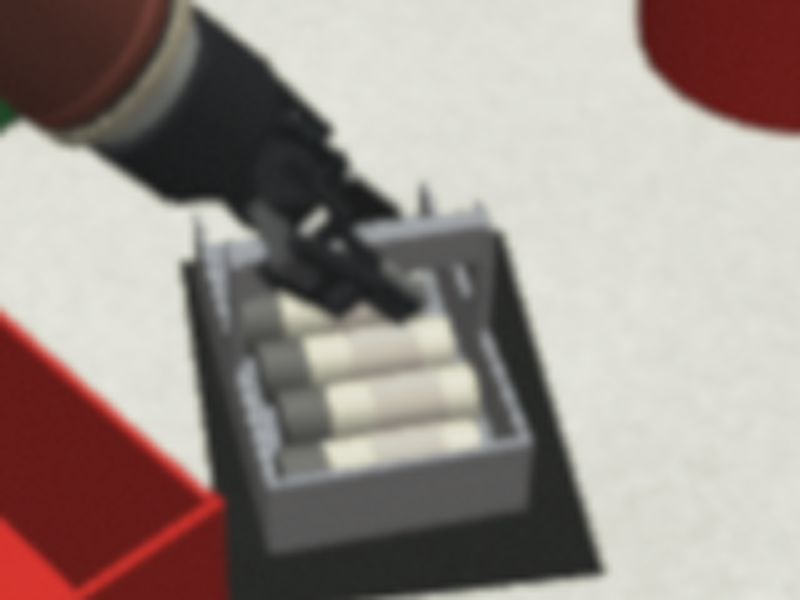

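The fingers straddle the bar at about (380,240), leaning along it, and the body is clear of the left upright. I'll close the fingers.

>>> drive_tool --commands '[[[0,0,0,0],[0,0,0,0],[0,0,0,0],[0,0,0,0],[0,0,0,0],[0,0,0,0],[0,0,0,0],[0,0,0,0],[0,0,0,0]]]' --fingers 0.0

```text
time_s: 12.67
eef_pos: [453.2, 46.0, 88.8]
tcp_rot: [0.814, 0.461, -0.308, 0.173]
force: [1.8, 1.9, 6.1]
finger_gap: 0.13
finger_force: 59.8
```

>>> drive_tool --commands '[[[-3,0,-4,0],[-9,0,-10,0],[-17,0,-19,0],[-27,0,-30,0],[-40,0,-45,0],[-53,0,-60,0],[-66,0,-75,0],[-80,0,-90,0],[-93,0,-105,0],[-106,0,-120,0],[-120,0,-135,0],[-130,0,-146,0]]]'

```text
time_s: 13.67
eef_pos: [452.5, 44.8, 286.4]
tcp_rot: [0.814, 0.461, -0.308, 0.173]
force: [0.9, 0.2, -4.5]
finger_gap: 0.132
finger_force: 58.5
```

```bash
python3 st.py; cat > p2.py <<'E'
from sim import *
import sys
# tray pose assumed: tx,ty,Z at grasp; current tool R0
s=r.read_state();M=R.from_quat(s['tcp_rot']);z=M.as_matrix()[:,2]
off=8*ty
for ph in map(float,sys.argv[1].split(',')):
    Q=R.from_rotvec(np.radians(ph)*z);x2,y2,z2=Q.apply(tx),Q.apply(ty),Q.apply(Z)
    hd=x2[:2]/np.linalg.norm(x2[:2]);relb=Q.apply(off)
    rel=relb+101*x2-74.5*z2
    cor=[(relb+a*x2+b*y2+c*z2)[2] for a in(-82,102) for b in(-60,60) for c in(-97.5,-52.5)]
    lip=np.r_[TUB-30*hd,0];gp=lip-rel;gp[2]=175-min(cor)
    print('ph',ph,'slope',x2[2],'ramp',(x2*.9063+z2*.4226)[2],'trayz',z2,'head',np.degrees(np.arctan2(hd[1],hd[0])),'TCP',gp+19*z,'lip',gp+rel,'lipL',gp+rel+56*y2,'lipR',gp+rel-56*y2)
E
python3 p2.py -90,-100,-110,-120
```

```text
t 13.6667 q [ 0.1061  0.4106 -0.7642  1.5366  0.5315  1.9941 -1.2099] pos [452.4515  44.7705 286.3915] f [ 0.8517  0.1956 -4.5391] gap 0.1315456335487548 58.525959849357605
tilt 41.39776409568013 az -121.1321653174418 
 [[ 0.3847  0.8574 -0.3419]
 [ 0.644  -0.5147 -0.566 ]
 [-0.6613 -0.0024 -0.7501]] 
fk [430.0052  37.7736 302.5799]
ph -90.0 slope -0.6545971255547718 ramp -0.35546210126238786 trayz [0.8225 0.0827 0.5627] head 59.627322658253874 TCP [ 516.3753 -425.3776  308.6319] lip [ 496.8313 -348.8826  218.8873] lipL [ 473.2466 -306.6866  247.1585] lipR [ 520.4161 -391.0786  190.6162]
ph -100.0 slope -0.6434009803414359 ramp -0.37740534422158145 trayz [0.8584 0.1616 0.4868] head 72.73695358435833 TCP [ 541.2892 -429.4996  304.558 ] lip [ 503.0972 -351.6486  222.2894] lipL [ 477.3455 -314.5258  255.3764] lipR [ 528.8489 -388.7714  189.2025]
ph -110.0 slope -0.6124540802051973 ramp -0.3804734301825413 trayz [0.8761 0.2486 0.4131] head 85.26128682568557 TCP [ 565.5201 -429.2111  298.5446] lip [ 509.5216 -352.8975  225.5519] lipL [ 482.7701 -321.339   263.2934] lipR [ 536.2732 -384.4559  187.8105]
ph -120.0 slope -0.5626967310468091 ramp -0.36457313690587034 trayz [0.8749 0.3408 0.3441] head 96.8404581113039 TCP [ 587.9956 -424.7158  290.7746] lip [ 515.5732 -352.7864  228.5758] lipL [ 489.0192 -327.1143  270.6689] lipR [ 542.1271 -378.4586  186.4827]
```

```bash
cat > p3.py <<'E'
from sim import *
s=r.read_state();M0=R.from_quat(s['tcp_rot']);z=M0.as_matrix()[:,2];p0=s['eef_pos']
def pose(ph,b=40,zc=170):
    Q=R.from_rotvec(np.radians(ph)*z);x2,y2,z2=Q.apply(tx),Q.apply(ty),Q.apply(Z)
    hd=x2[:2]/np.linalg.norm(x2[:2]);rb=Q.apply(8*ty);rel=rb+101*x2-74.5*z2
    cor=[(rb+a*x2+bb*y2+c*z2)[2] for a in(-82,102) for bb in(-60,60) for c in(-97.5,-52.5)]
    gp=np.r_[TUB-b*hd,0]-rel;gp[2]=zc-min(cor);return gp+19*z,x2[2],(x2*.9063+z2*.4226)[2],Q*M0
if __name__=='__main__':
    d,_,_,M=pose(-30);print('to pre: tool delta',M0.inv().apply(d-p0),'world',d)
    k=ik(d,M,s['q'],3);print(k)
    for ph in range(-30,-121,-10):
        t,sl,ra,_=pose(ph);print(ph,'slope %.2f ramp %.2f'%(sl,ra),'TCP',t.round(0),'rel tool(pre)',M.inv().apply(t-d).round(0),'twist',round(np.radians(ph+30),3))
    k=ik(pose(-105)[0],pose(-105)[3],k[1],3);print(k)
E
python3 p3.py
```

```text
to pre: tool delta [-265.4547  144.437   235.5954] world [ 393.6234 -333.8722  284.8523]
(np.float64(1.7695290479384213e-21), array([ 1.1289,  0.1972, -1.0414,  1.8075,  0.823 ,  1.5899, -0.0895]))
-30 slope -0.33 ramp 0.10 TCP [ 394. -334.  285.] rel tool(pre) [0. 0. 0.] twist 0.0
-40 slope -0.42 ramp -0.00 TCP [ 405. -355.  293.] rel tool(pre) [-23.  11.   2.] twist -0.175
-50 slope -0.50 ramp -0.10 TCP [ 421. -375.  299.] rel tool(pre) [-44.  26.   4.] twist -0.349
-60 slope -0.57 ramp -0.19 TCP [ 439. -394.  303.] rel tool(pre) [-64.  44.   5.] twist -0.524
-70 slope -0.62 ramp -0.26 TCP [ 461. -411.  306.] rel tool(pre) [-81.  65.   5.] twist -0.698
-80 slope -0.65 ramp -0.32 TCP [ 485. -424.  306.] rel tool(pre) [-94.  90.   4.] twist -0.873
-90 slope -0.65 ramp -0.36 TCP [ 511. -434.  304.] rel tool(pre) [-104.  116.    2.] twist -1.047
-100 slope -0.64 ramp -0.38 TCP [ 538. -439.  300.] rel tool(pre) [-108.  143.   -1.] twist -1.222
-110 slope -0.61 ramp -0.38 TCP [ 565. -439.  294.] rel tool(pre) [-107.  170.   -5.] twist -1.396
-120 slope -0.56 ramp -0.36 TCP [ 589. -435.  286.] rel tool(pre) [-101.  195.  -11.] twist -1.571
(np.float64(5.409199398874332e-10), array([ 1.0004,  0.7923, -1.2684,  1.3258,  1.3486,  1.9576,  1.2136]))
```

>>> drive_tool --commands '[[[-5,3,5,0],[-16,9,14,0],[-32,17,28,0],[-50,27,45,0],[-69,37,61,0],[-87,48,78,0],[-106,58,94,0],[-125,68,111,0],[-143,78,127,0],[-162,88,144,0],[-180,98,160,0],[-199,108,177,0]]]'

```text
time_s: 14.67
eef_pos: [406.8, -240.9, 281.6]
tcp_rot: [0.813, 0.461, -0.31, 0.172]
force: [0.6, -0.6, -5.5]
finger_gap: 0.13
finger_force: 58.5
```

>>> drive_tool --commands '[[[-15,8,14,-0.06],[-29,16,26,-0.13],[-42,23,38,-0.2],[-53,29,47,-0.27],[-60,33,53,-0.34],[-64,35,57,-0.41],[-66,36,59,-0.47],[-66,36,59,-0.52]]]'

```text
time_s: 15.33
eef_pos: [391.7, -334.8, 280.6]
tcp_rot: [0.667, 0.655, -0.344, 0.086]
force: [-0.2, 0.8, -5.5]
finger_gap: 0.132
finger_force: 58.6
```

```bash
python3 st.py; python3 - <<'E'
from h import *
a=viewer.grab_frame('top')[:,:,::-1];b=viewer.grab_frame('side')[:,:,::-1]
cv2.imwrite('pics/pour0.png',np.hstack([cv2.resize(a[170:320,360:560],(400,300),interpolation=2),cv2.resize(b[90:240,310:510],(400,300),interpolation=2)]))
E
```

```text
t 15.3333 q [ 0.6812  0.1684 -0.5703  1.7809  0.7303  1.5928 -0.0424] pos [ 391.7122 -334.8256  280.6375] f [-0.1721  0.7696 -5.5129] gap 0.13213260351324305 58.59242141246796
tilt 41.498231601930954 az -121.49101546674284 
 [[-0.0955  0.9333 -0.3461]
 [ 0.8154 -0.1261 -0.565 ]
 [-0.571  -0.3362 -0.749 ]] 
fk [ 378.2185 -344.7885  291.2172]
```

View pics/pour0.png

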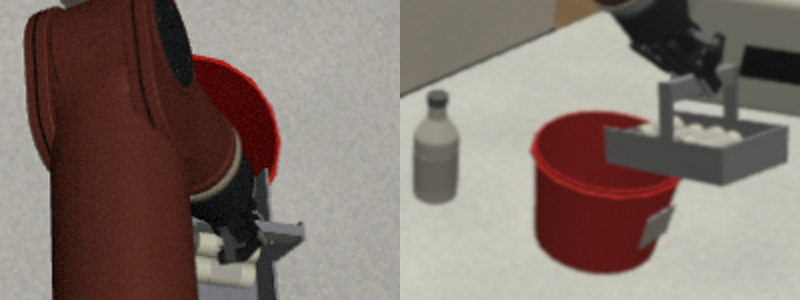

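>>> drive_tool --commands '[[[-16,8,1,-0.12],[-31,17,3,-0.24],[-45,27,4,-0.36],[-59,39,5,-0.48],[-72,53,5,-0.6],[-83,68,5,-0.72],[-92,85,4,-0.84],[-99,103,3,-0.96],[-105,121,1,-1.08],[-108,140,-1,-1.2],[-108,158,-3,-1.32],[-108,158,-3,-1.32]]]'

```text
time_s: 16.43
eef_pos: [554.1, -439.7, 290.3]
tcp_rot: [0.122, 0.927, -0.323, -0.143]
force: [0.4, 1.1, -4.3]
finger_gap: 0.125
finger_force: 59.3
```

```bash
python3 st.py; python3 - <<'E'
from h import *
a=viewer.grab_frame('top')[:,:,::-1];b=viewer.grab_frame('side')[:,:,::-1]
cv2.imwrite('pics/pour1.png',np.hstack([cv2.resize(a[170:320,360:560],(400,300),interpolation=2),cv2.resize(b[90:240,310:510],(400,300),interpolation=2)]))
E
```

```text
t 16.4333 q [ 0.6658  0.5603 -0.606   1.2858  0.9528  1.7301  1.3782] pos [ 554.1345 -439.7271  290.2506] f [ 0.4371  1.0756 -4.347 ] gap 0.1251601242638149 59.28937911987305
tilt 41.3926153063891 az -121.30202776069116 
 [[-0.9295  0.134  -0.3435]
 [ 0.3185  0.7612 -0.565 ]
 [ 0.1858 -0.6346 -0.7502]] 
fk [ 524.571  -455.2155  308.392 ]
```

View pics/pour1.png

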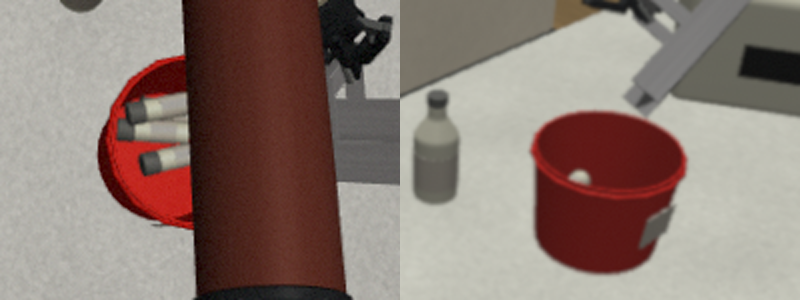

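>>> drive_tool --commands '[[[10,-10,0,-0.06],[0,0,0,0],[-10,10,0,0.06],[0,0,0,0],[0,0,0,0],[0,0,0,0]]]'

```text
time_s: 17.03
eef_pos: [551.3, -440.8, 294.5]
tcp_rot: [0.128, 0.926, -0.326, -0.14]
force: [0.0, -0.6, -3.5]
finger_gap: 0.132
finger_force: 59.4
```

>>> drive_tool --commands '[[[0,-18,2,0.12],[0,-37,4,0.24],[3,-55,6,0.36],[9,-73,7,0.48],[16,-90,8,0.6],[25,-105,8,0.72],[36,-119,8,0.84],[49,-131,7,0.96],[63,-141,5,1.08],[77,-150,4,1.2],[92,-158,3,1.32],[92,-158,3,1.32]]]'

```text
time_s: 18.03
eef_pos: [440.2, -532.6, 412.0]
tcp_rot: [0.672, 0.65, -0.343, 0.09]
force: [-0.3, -0.7, -2.9]
finger_gap: 0.129
finger_force: 59.5
```

```bash
python3 st.py;python3 go.py 406.8 -240.9 285
```

```text
t 18.0333 q [ 0.7843  0.3484 -0.4494  1.2918  0.8632  1.67    0.3423] pos [ 440.2438 -532.594   412.0077] f [-0.3128 -0.736  -2.9345] gap 0.12884418616838164 59.48328673839569
tilt 41.607019089016696 az -121.22538996391908 
 [[-0.0799  0.9355 -0.3442]
 [ 0.8112 -0.1397 -0.5678]
 [-0.5793 -0.3246 -0.7477]] 
fk [ 414.6494 -547.2682  425.9021]
tool delta [312.8689 -30.8028 -59.1528]
twist -2.631 -> y az 148.8
twist 0.511 -> y az -31.2
twist -5.772 -> y az -31.2
```

```bash
python3 - <<'E'
from h import *
a=viewer.grab_frame('top')[:,:,::-1];b=viewer.grab_frame('side')[:,:,::-1]
cv2.imwrite('pics/pour2.png',np.hstack([cv2.resize(a[170:320,360:560],(400,300),interpolation=2),cv2.resize(b[20:245,300:600],(400,300),interpolation=2)]))
E
```

```text
(no output)
```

View pics/pour2.png

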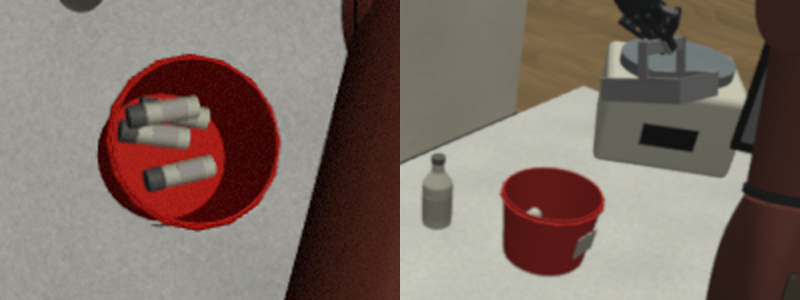

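Four jars are in the tub (crop left, at (165,108), (192,118), (155,133) and (180,172)) and the tray is empty. I'll carry it back.

>>> drive_tool --commands '[[[15,-1,-5,0.05],[45,-2,-17,0.1],[80,-3,-29,0.15],[115,-4,-42,0.2],[150,-6,-55,0.25],[185,-7,-68,0.3],[220,-9,-81,0.35],[255,-10,-94,0.4],[290,-11,-107,0.45],[325,-13,-120,0.51],[360,-14,-133,0.51],[395,-15,-146,0.51]]]'

```text
time_s: 19.13
eef_pos: [442.7, -123.2, 295.6]
tcp_rot: [0.811, 0.466, -0.31, 0.172]
force: [1.9, 0.5, -4.4]
finger_gap: 0.132
finger_force: 59.5
```

```bash
python3 st.py;python3 go.py 446 38 230
```

```text
t 19.1333 q [ 0.3522  0.2601 -0.6737  1.6658  0.6127  1.8514 -0.8852] pos [ 442.7173 -123.2059  295.6341] f [ 1.8651  0.4889 -4.3695] gap 0.1324268740357697 59.4727349281311
tilt 41.485894353552226 az -121.13020300102382 
 [[ 0.3733  0.8622 -0.3425]
 [ 0.6496 -0.5065 -0.567 ]
 [-0.6623 -0.0108 -0.7491]] 
fk [ 425.3555 -129.5565  308.2925]
tool delta [149.412  -78.1109 -43.3669]
twist -3.125 -> y az 148.9
twist 0.016 -> y az -31.1
twist -6.267 -> y az -31.1
```

>>> drive_tool --commands '[[[18,-9,-5,0],[36,-18,-10,0],[55,-28,-16,0],[74,-38,-21,0],[92,-48,-27,0.01],[110,-57,-32,0.01],[125,-66,-37,0.01],[137,-72,-40,0.01],[145,-76,-42,0.01],[149,-78,-43,0.01],[149,-78,-43,0.01],[149,-78,-43,0.01]]]'

```text
time_s: 20.13
eef_pos: [446.4, 34.8, 230.7]
tcp_rot: [0.813, 0.461, -0.309, 0.173]
force: [-0.4, -1.2, -3.2]
finger_gap: 0.132
finger_force: 59.5
```

```bash
python3 st.py;python3 go.py 446 38 100
```

```text
t 20.1333 q [ 0.1075  0.4336 -0.7402  1.6249  0.5351  1.8932 -1.2431] pos [446.352   34.8456 230.7082] f [-0.4272 -1.1749 -3.1562] gap 0.1322240230318058 59.47794735431671
tilt 41.50098334768718 az -121.21808188117681 
 [[ 0.3834  0.8574 -0.3434]
 [ 0.6434 -0.5147 -0.5667]
 [-0.6626 -0.0037 -0.7489]] 
fk [423.5654  28.7275 246.6058]
tool delta [88.5047 -1.4407 96.2265]
twist -3.136 -> y az 148.8
twist 0.006 -> y az -31.2
twist -6.278 -> y az -31.2
```

>>> drive_tool --commands '[[[6,0,7,0],[16,0,18,0],[27,0,30,0],[38,0,42,0],[48,0,53,0],[58,0,64,0],[67,0,74,0],[75,0,82,0],[81,-1,88,0],[85,-1,93,0],[88,-1,96,0],[88,-1,96,0]]]'

```text
time_s: 21.13
eef_pos: [446.0, 38.1, 99.9]
tcp_rot: [0.813, 0.461, -0.309, 0.173]
force: [-0.4, -0.3, -3.0]
finger_gap: 0.129
finger_force: 59.4
```

>>> drive_tool --commands '[[[1,0,1,0],[2,0,2,0],[3,0,3,0],[4,0,4,0],[5,0,6,0],[6,0,7,0],[7,0,8,0],[7,0,8,0],[7,0,8,0]]]'

```text
time_s: 21.88
eef_pos: [446.0, 38.0, 89.8]
tcp_rot: [0.814, 0.461, -0.309, 0.173]
force: [0.2, -0.1, -4.0]
finger_gap: 0.128
finger_force: 59.4
```

Not in contact yet. I'll lower it by 1 mm steps.

>>> drive_tool --commands '[[[0.7,0,0.7,0],[1.3,0,1.5,0],[1.3,0,1.5,0],[1.3,0,1.5,0]]]'

```text
time_s: 22.22
eef_pos: [446.0, 37.9, 88.8]
tcp_rot: [0.814, 0.461, -0.309, 0.173]
force: [-2.3, -0.9, 6.3]
finger_gap: 0.13
finger_force: 60.4
```

>>> drive_tool --commands '[[[0.7,0,0.7,0],[1.3,0,1.5,0],[1.3,0,1.5,0],[1.3,0,1.5,0]]]'

```text
time_s: 22.55
eef_pos: [446.0, 37.9, 88.8]
tcp_rot: [0.813, 0.461, -0.31, 0.174]
force: [-4.0, 1.2, 21.6]
finger_gap: 0.13
finger_force: 62.2
```

>>> drive_tool --commands '[[[-0.9,0,-1,0],[-0.9,0,-1,0]]]'

```text
time_s: 22.72
eef_pos: [446.0, 37.9, 88.8]
tcp_rot: [0.814, 0.461, -0.309, 0.174]
force: [-3.2, -0.8, 9.8]
finger_gap: 0.133
finger_force: 61.2
```

>>> drive_tool --commands '[[[0,0,0,0],[0,0,0,0],[0,0,0,0],[0,0,0,0],[0,0,0,0],[0,0,0,0],[0,0,0,0],[0,0,0,0]]]' --fingers 0.6

```text
time_s: 23.38
eef_pos: [446.0, 38.0, 87.2]
tcp_rot: [0.814, 0.461, -0.309, 0.173]
force: [-0.3, -0.5, 0.2]
finger_gap: 0.601
finger_force: 0.0
```

>>> drive_tool --commands '[[[0,0,-8,0],[0,0,-20,0],[0,0,-35,0],[0,0,-50,0],[0,0,-65,0],[0,0,-80,0],[0,0,-100,0],[0,0,-120,0],[0,0,-140,0],[0,0,-160,0],[0,0,-175,0],[0,0,-175,0]]]'

```text
time_s: 24.38
eef_pos: [507.0, 140.1, 220.9]
tcp_rot: [0.814, 0.462, -0.307, 0.173]
force: [-0.6, 1.0, 0.8]
finger_gap: 0.599
finger_force: 0.0
```

```bash
python3 st.py; python3 - <<'E'
from h import *
a=viewer.grab_frame('top')[:,:,::-1];b=viewer.grab_frame('side')[:,:,::-1]
cv2.imwrite('pics/end.png',np.hstack([cv2.resize(a[160:400,220:540],(400,300),interpolation=2),cv2.resize(b[150:330,260:500],(400,300),interpolation=2)]))
E
```

```text
t 24.3833 q [-0.0937  0.6376 -0.7168  1.3609  0.5659  2.0009 -1.3504] pos [507.002  140.0668 220.8936] f [-0.5632  0.9847  0.7654] gap 0.598781053864627 0.0
tilt 41.23033003181798 az -121.06029795953081 
 [[ 0.3843  0.8583 -0.34  ]
 [ 0.6465 -0.5132 -0.5646]
 [-0.6591 -0.0028 -0.7521]] 
fk [479.3563 126.177  241.4822]
```

View pics/end.png

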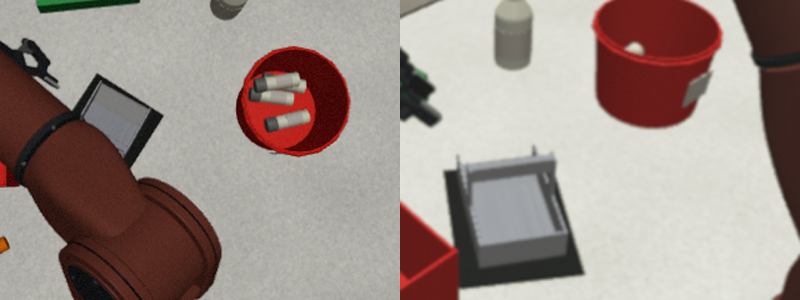

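The empty tray stands flat and about centred on the mat (right crop, around (515,210)). All four jars are in the tub (left crop, around (280,95)), and the gripper is clear. I'll hand it in.

```bash
python3 -c "
from workcell import close_job
print(close_job())"
```

```text
the job is handed in; nothing more can be done
None
```

The job is handed in at about 24.5 s of the 51 s limit: the last pictures show all four jars in the round tub and the empty tray flat and about centred on its mat, released with the gripper clear; no verdict came back.

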